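# Push the pantry rack's sliding stop into its catch

### The job

A sugar bowl and a glass cruet stand loose on the long beech rack: push the rack's upright wooden stop along its rail towards them until its pin clicks down into the hollow of the brass catch, then take the hand away and leave it there. Only push the stop from behind with the fingertips; do not pinch it or pull it, and do not force it on through the catch. Leave the bowl, the cruet and everything else where they stand.

Things in the scene. Friction and masses are not known exactly. Their poses are not given: they have to be found in the camera images.
- rack: Fixed beech rack: board 140 x 500 mm, 16 thick. Origin on the ledge; y runs along board and rail (the stop is pushed to +y), x across, from rail to back lip. Board x -40 to +100 mm, y -250 to +250; back lip at x 88 to 100, to z 60; end cheek at y 243, to z 72. Steel rail 12 mm wide, top at z 30, along x = -65.
- stop (a joint): Place of the stop along the rail, m: 0 = -y end (pin at rack y = -150 mm), grows to +y, hard end 0.26; starts at 0 to 0.04. About 1 N friction; stays where left; 0.5 kg. From 15 mm before the catch's middle the pin climbs a ridge: the push rises to 5 or 6 N, falls away at the ridge top 8 mm before the middle, then the spring pulls the stop ahead of the finger into the hollow.
- stop_back (a point): Middle of the back (-y) face of the stop's upright wooden plate, the face to push: rack x = 0, z = 85 mm, 9 mm behind the pin's axis; axes as the rack's. Plate 18 mm thick along y, rack x -81 to +75, z 20 to 120; keep off its bowl-side half. Below z = 46 a dark steel carriage on the rail (rack x -83 to -45) reaches 30 mm either side of the plate's mid-plane.
- stop_tip (a point): Lowest point of the stop's sprung steel pin (12 mm ball tip), drawn as when it is down: at the plate's mid-plane, rack x = -96 mm, z = 33.5. The pin hangs in a small steel ear on the robot's side of the stop; its head on top of the ear rises 2.5 mm as it rides over a ridge.
- catch: Brass catch clipped to the rail, fixed: 24 x 46 mm, 30 high, at rack x = -96 mm, with two round cross ridges 6 mm proud at y = -8 and +8 mm and the hollow between. Axes as the rack's; origin on the ledge at rack x = 0, level along y with the hollow's middle: the stop is in the catch when stop_tip has y = 0 in this frame. The second ridge resists going on.
- sugar_bowl: Stainless steel sugar bowl, loose, on the rack beyond the catch; 84 mm wide, 68 mm high; origin at the centre of its foot. The stop in its catch stands 14 to 22 mm short of it.
- cruet: Glass cruet with stopper, loose, on the rack beyond the bowl; 58 mm wide, 134 mm high; origin at the centre of its foot.
- caddy: Black plastic caddy with twist cap, loose on the ledge off the rack's -y end; 90 mm wide, 128 mm high; origin at the centre of its foot.
- baking_cup: Orange silicone baking cup, loose, on the ledge off the rack's +y end; 70 mm wide, 34 mm high; origin at the centre of its foot.
- pot_stand: Beech slatted pot stand, loose, on the ledge behind the back lip of the rack; 100 x 100 mm, 20 mm high; origin at the centre of its underside.
- storage_jar: Glass storage jar with cork lid, loose, on the ledge behind the back lip of the rack; 80 mm wide, 110 mm high; origin at the centre of its foot.
- mug: White mug, loose, on the ledge behind the back lip of the rack; 76 mm wide without handle, 85 mm high; origin at the centre of its foot.
Things that resemble listed ones, but are neither listed nor needed, are in the scene too. Of the things that look like the catch, take the one that is nearest to the robot's base at the start.

How it is judged:
By the outcome, as a careful person would: the job done as asked, in the order asked, and still so for the second after the job is handed in, with the robot touching nothing.
It also fails if it takes over 48 s, if anything falls off the work surface, if the arm or the gripper's body presses on something with over 40 N, if the wrist force passes 120 N, or if a joint passes its speed limit or range.

### The arm

A 6-joint arm with a two-finger parallel gripper is mounted at the origin on the work surface. World frame = base frame: x ahead of the robot, y to its left, z up, the work surface at z = 0. Lengths are in m, angles in rad, forces in N, time in s.
With the tool pointing down it reaches from about 0.35 to 0.975 m from the base axis. Payload 4.9 kg.
Tool frame: the origin (TCP) lies at the very end of the fingers, on their centre line; the grasp point (between the pads) lies 19 mm behind it; z points along the fingers, y is the direction in which the jaws open and shut (so a half turn about z gives the same grasp; the last joint's range is limited). The gripper opens to 85 mm and grips with 20 to 120 N. Pads are 22 mm wide; open, the fingers measure 114 mm over their backs; the gripper's body (76 mm by 85 mm) begins 54 mm behind the grasp point. The pads swing forward as they close: fully open they stand 13 mm farther back than shut.
Start: joints at [-1.325, 0.053, 1.613, -0, 1.476, -0.119], TCP at [0.223, -0.584, 0.231] pointing down, gripper open.
Joint ranges: [-3.01, 3.01], [-1.01, 2.22], [0.06, 2.58], [-1.02, 4.17], [0.09, 2.62], [-3.14, 3.14]. Speed limits (rad/s): [2.57, 2.57, 3.14, 3.14, 3.14, 3.14].

### API

Orientations are given as a unit quaternion [w, x, y, z].
In Python, from plant import monitor, eyes, manip gives the robot as it stands.
- The arm moves only by the tool step_arm, never from a script. Its argument "motion" is a list of rows, each a list of 7 numbers: the shift along the world's x, y, z scaled (see below), then the turn, a rotation vector about the world's x, y, z scaled (see below), then the closure in counts, from 0 (fully open) to 255 (shut). In form: [[x, y, z, ax, ay, az, grip], ...]. A call has 1 to 10 rows; each row is the pose to reach, as a shift and turn from the pose commanded when the call began; what a row does not reach only later rows make up. The controller multiplies each number of a shift by 0.5 m and each number of a turn by 1.5 rad. A row lasts 1/10 s, in which the tool goes at most 50 mm and 8.59 degrees, less where a joint would pass 70% of its speed; a pose out of reach is approached as far as the arm can. A call with a number of a shift or a turn outside -1 to 1 is refused whole. A call with a gripper value outside its range is refused whole. The fingers move at their own pace and stop on an object; the grip force is fixed at half the most. Time passes only in rows, so rows that repeat a pose let the fingers close. It gives the time, the measured TCP pose, the force and the opening at its end, in the units of the state.
- monitor.state(): the state, without advancing time (a new reading comes with each control period).
- eyes.grab_frame(name): name is "scene" or "top" or "wrist"; returns a dict with "pixels" (384x512x3 uint8, red, green, blue), "mtx" (3x3 intrinsics, pixels), "rvec" (rotation vector, rad) and "tvec" (3), from world to camera coordinates, as OpenCV has them; the wrist camera has in their place "hand_eye" (4x4, takes a point from camera to tool coordinates, whose origin is the TCP and whose axes are the flange's). Camera axes: x right, y down, z forward; pixel columns grow to the right and rows downward; lengths in m; the calibration is good to about 2 mm. A picture is of the moment at which its call begins: read the wrist's pose just before it. There is no depth.
- manip.job_done(): hands the job in, once; it reports no verdict.
Trained networks look in the newest picture that a camera, given by its name, has taken for a name from the list of things; names that differ only in an ending like _2 or _b are one class to them, and where a whole thing is asked for, a point or a joint stands for the part that bears it (a point fixed in the world has none). Each returns a list of dicts, best first, with "p" (0 to 1); they miss things now and then, are a little off and sometimes report something else, mostly with a low value. They report only what shows in the picture. A call takes as long as a camera call. They do not tell look-alikes from the thing itself.
- eyes.look_for(name, camera): "box" ([centre column, centre row, width, height] in pixels, round what is visible of it).
- eyes.pinpoint(name, camera): "uv" ([column, row] in pixels: a listed point, or the origin of a listed thing).
The state is a dict: "time": time; "joint_pos": joint angles; "joint_vel": joint speeds; "joint_efforts": joint torques, N m; "tool_pos": TCP position; "tool_rot": TCP orientation; "contact_force": force on the tool from outside, world axes, zero at the start; "ft_torque": the same for the moment, N m; "gripper_width": opening from 0.0 (shut) to 1.0 (fully open).
Only numpy, scipy, OpenCV 4.12 (cv2) and the standard library are available. Lean on these libraries where they do the work, as an engineer would, in place of code of your own. Each camera call takes 0.05 s, during which the arm holds its last target.

## Working session

There is one attempt and no reset: what is moved stays moved. The work goes in short steps, Python scripts to look and compute and a tool call to move; the robot and the scene stay as the last step left them, time stands still between calls to the robot, and variables do not carry over. Pictures are saved under pics/ and viewed, and the job is handed in when it is done.

Besides the shell and the picture viewer there is one more tool, called after ">>>" as a command line: name --pt "numbers of a row" for each row, then --argument value for the rest. step_arm: Moves the arm, as the interface text tells. Its arguments: {"type":"object","properties":{"motion":{"type":"array","items":{"type":"array","items":{"type":"number"}}}},"required":["motion"]}

```bash
mkdir -p pics; ls; cat > h.py <<'E'
import numpy as np, cv2, json
from plant import monitor, eyes, manip
def grab(n):
    f=eyes.grab_frame(n); return f
def save(f,name,crop=None,s=1):
    im=f["pixels"][:,:,::-1]
    if crop: a,b,c,d=crop; im=im[b:d,a:c]
    im=cv2.resize(im,None,fx=s,fy=s,interpolation=cv2.INTER_CUBIC); cv2.imwrite("pics/"+name,im)
def P(f):
    R,_=cv2.Rodrigues(np.array(f["rvec"],float)); t=np.array(f["tvec"],float).reshape(3); return np.array(f["mtx"],float),R,t
def ray(f,uv):
    K,R,t=P(f); d=R.T@np.linalg.inv(K)@np.array([uv[0],uv[1],1.]); return -R.T@t,d
def onz(f,uv,z):
    c,d=ray(f,uv); return c+d*(z-c[2])/d[2]
def proj(f,p):
    K,R,t=P(f); q=(K@(R@np.array(p,float).T+t[:,None] if np.ndim(p)==2 else K@(R@np.array(p,float)+t)))
    return q[:2]/q[2]
def tri(rs):
    A=np.zeros((3,3));b=np.zeros(3)
    for c,d in rs:
        d=d/np.linalg.norm(d);M=np.eye(3)-np.outer(d,d);A+=M;b+=M@c
    x=np.linalg.solve(A,b); return x,[np.linalg.norm((np.eye(3)-np.outer(d,d)/(d@d))@(x-c)) for c,d in rs]
E
python3 - <<'E'
from h import *
np.set_printoptions(precision=4,suppress=True)
print(monitor.state())
F={}
for n in ("scene","top"):
    F[n]=grab(n); save(F[n],n+"0.png",s=1.5)
    print(n,"cam",ray(F[n],(256,192)))
    for k in ("rack","stop","stop_back","stop_tip","catch","sugar_bowl","cruet","caddy","baking_cup"):
        r=eyes.pinpoint(k,n); print(k,[(np.round(q["uv"],1).tolist(),round(q["p"],2)) for q in r][:4])
        if k in("catch","stop"): print(k,'box',[(np.round(q["box"],1).tolist(),round(q["p"],2)) for q in eyes.look_for(k,n)][:5])
E
```

```text
pics
{'time': 0.0, 'joint_pos': array([-1.325 ,  0.0533,  1.6143, -0.    ,  1.476 , -0.119 ]), 'joint_vel': array([ 0.0002, -0.0007, -0.0008,  0.0006, -0.0001, -0.0002]), 'joint_efforts': array([ -0.0001, -39.3685, -37.017 ,  -0.0001,   0.0072,   0.    ]), 'tool_pos': array([ 0.2228, -0.5833,  0.2301]), 'tool_rot': array([-0.001 ,  0.9834,  0.1814, -0.0001]), 'contact_force': array([-0.0475,  0.5183,  1.0073]), 'ft_torque': array([-0.0323,  0.0078, -0.0096]), 'gripper_width': 1.0003245710663564}
scene cam (array([1.2542, 0.2408, 0.9245]), array([-0.5827, -0.2261, -0.7806]))
rack [([291.1, 194.4], 0.84)]Traceback (most recent call last):
  File "<stdin>", line 9, in <module>
ValueError: it knows: baking_cup, caddy, catch, cruet, mug, pot_stand, rack, stop_back, stop_tip, storage_jar, sugar_bowl
```

```bash

python3 - <<'E'
from h import *
np.set_printoptions(precision=4,suppress=True)
F={};D={}
for n in ("scene","top"):
    F[n]=grab(n); save(F[n],n+"0.png",s=1.5)
    print(n,"cam",ray(F[n],(256,192)))
    for k in ("rack","stop_back","stop_tip","catch","sugar_bowl","cruet","caddy","baking_cup"):
        r=eyes.pinpoint(k,n); print(k,[(np.round(q["uv"],1).tolist(),round(q["p"],2)) for q in r][:4])
        D[n,k]=r
        if k in("catch",): print(k,'box',[(np.round(q["box"],1).tolist(),round(q["p"],2)) for q in eyes.look_for(k,n)][:5])
for k in ("rack","stop_back","stop_tip","catch","sugar_bowl","cruet","caddy","baking_cup"):
    for a in D["scene",k][:3]:
        for b in D["top",k][:3]:
            print(k,*tri([ray(F["scene"],a["uv"]),ray(F["top"],b["uv"])]))
import pickle; pickle.dump(F,open("F0.pkl","wb"))
print(monitor.state()["time"])
E
```

```text
scene cam (array([1.2542, 0.2408, 0.9245]), array([-0.5827, -0.2261, -0.7806]))
rack [([290.7, 192.7], 0.76)]
stop_back [([249.5, 152.0], 0.63)]
stop_tip [([269.2, 144.6], 0.7)]
catch []
catch box [([296.9, 293.3, 19.5, 32.8], 0.82), ([316.5, 172.4, 18.2, 22.7], 0.55)]
sugar_bowl [([318.8, 212.5], 0.71)]
cruet [([344.6, 223.0], 0.67)]
caddy [([174.3, 156.6], 0.9), ([215.4, 207.9], 0.5)]
baking_cup [([401.8, 243.5], 0.95)]
top cam (array([ 0.5627, -0.    ,  1.1503]), array([ 0.057 ,  0.0129, -0.9984]))
rack [([239.1, 228.5], 0.57)]
stop_back [([291.2, 241.7], 0.79)]
stop_tip [([284.0, 271.9], 0.6)]
catch [([240.7, 229.0], 0.18)]
catch box [([224.7, 256.2, 22.0, 26.9], 0.8), ([199.3, 124.8, 20.6, 25.0], 0.6)]
sugar_bowl [([209.1, 210.3], 0.82)]
cruet [([173.4, 205.6], 0.79)]
caddy [([372.2, 226.7], 0.82), ([246.4, 170.8], 0.49)]
baking_cup [([124.9, 208.1], 0.7)]
rack [0.5304 0.0618 0.0002] [np.float64(8.689564753379464e-05), np.float64(8.689564753380824e-05)]
stop_back [ 0.4977 -0.0732  0.075 ] [np.float64(0.0003542749129812272), np.float64(0.000354274912981332)]
stop_tip [ 0.4163 -0.0508  0.0368] [np.float64(0.004600640610227447), np.float64(0.004600640610227452)]
sugar_bowl [0.5786 0.1474 0.0145] [np.float64(0.00667908032056185), np.float64(0.006679080320561799)]
cruet [0.5951 0.2287 0.0334] [np.float64(0.00423893620484637), np.float64(0.004238936204846393)]
caddy [ 0.5302 -0.2978 -0.002 ] [np.float64(0.0007043018234613455), np.float64(0.0007043018234613284)]
caddy [ 0.7093 -0.0475  0.2929] [np.float64(0.09447453016036544), np.float64(0.0944745301603656)]
caddy [ 0.5097 -0.275  -0.228 ] [np.float64(0.07918269135279124), np.float64(0.07918269135279127)]
caddy [ 0.7019 -0.0138  0.1127] [np.float64(0.05699878121839707), np.float64(0.056998781218397104)]
baking_cup [0.5893 0.3694 0.0138] [np.float64(0.001767691857025839), np.float64(0.0017676918570256853)]
1.1
```

View pics/scene0.png

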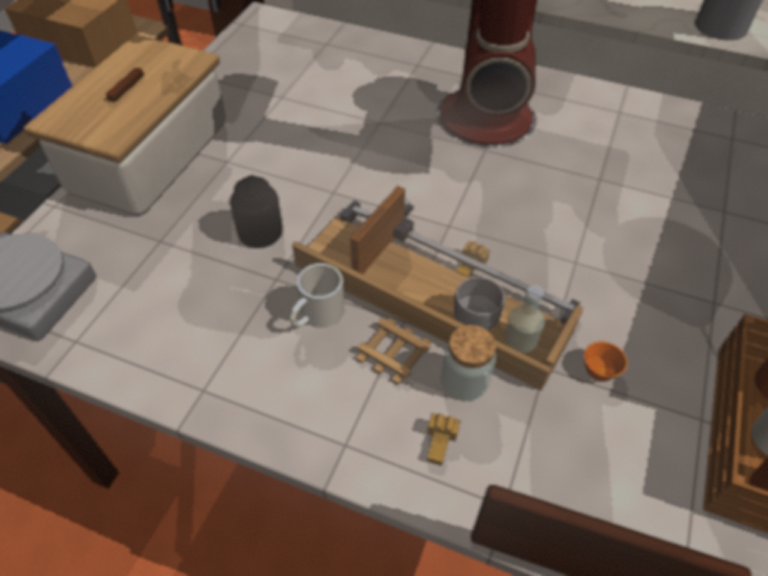

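View pics/top0.png

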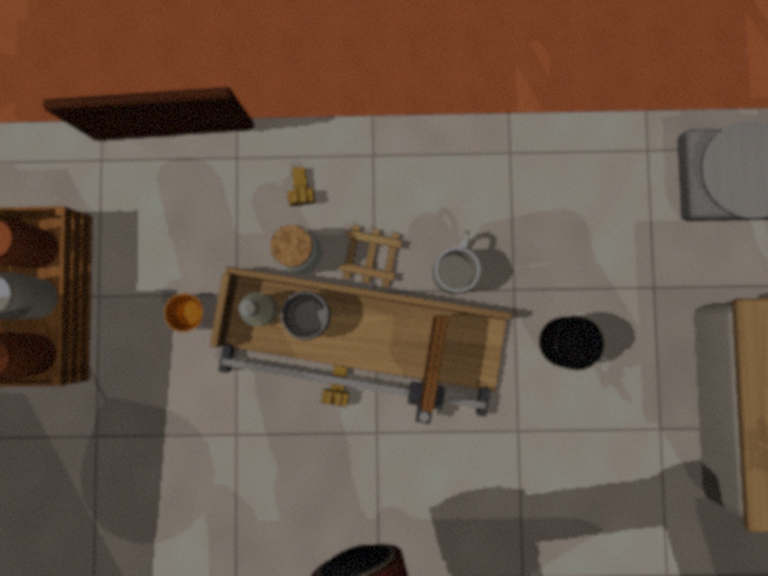

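```bash

python3 - <<'E'
from h import *; import pickle
F=pickle.load(open("F0.pkl","rb"))
save(F["top"],"top_c.png",(135,165,345,295),3.8)
save(F["scene"],"scene_c.png",(190,115,390,265),4)
E
```

```text
(no output)
```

View pics/top_c.png

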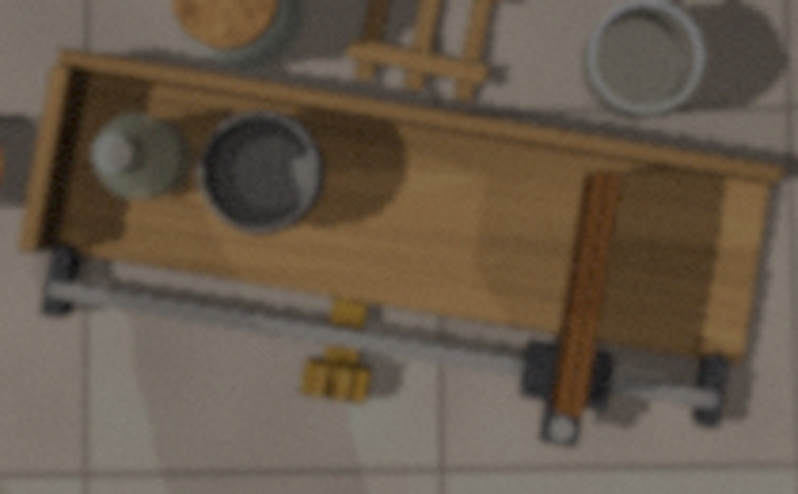

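View pics/scene_c.png

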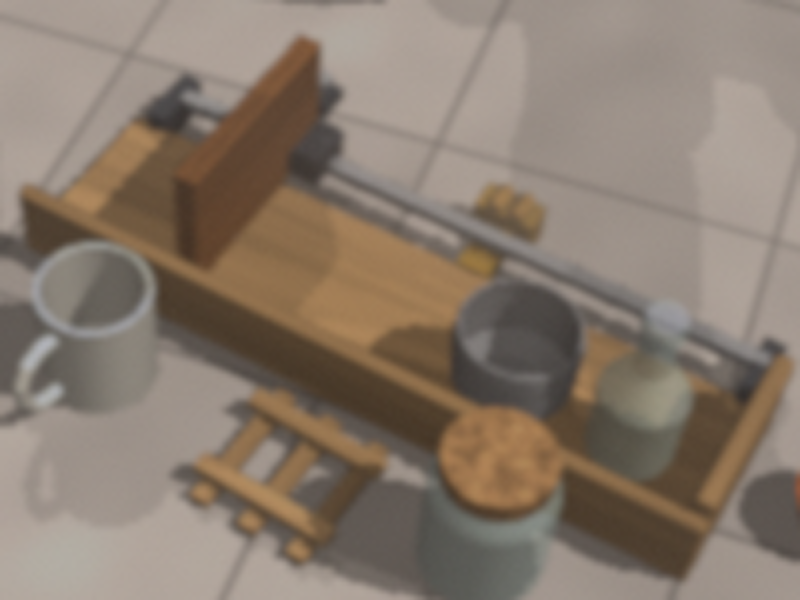

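```bash

cat > fit.py <<'E'
from h import *; import pickle
from scipy.optimize import least_squares
F=pickle.load(open("F0.pkl","rb"))
def W(p,l):
    x,y,w=p[:3]; c,s=np.cos(w),np.sin(w); l=np.atleast_2d(l)
    return np.c_[x+c*l[:,0]-s*l[:,1], y+s*l[:,0]+c*l[:,1], l[:,2]]
T=lambda u,v:(u/3.8+135,v/3.8+165)
S=lambda u,v:(u/4+190,v/4+115)
# cam, uv, kind, local(mm)
O=[("top",T(782,168),"r",(100,-250,60)),("top",T(742,358),"r",(-40,-250,16)),("top",T(22,248),"r",(-40,250,72)),("top",T(62,52),"r",(100,250,72)),
("top",T(588,172),"s",(75,9,120)),("top",T(618,174),"s",(75,-9,120)),("top",T(556,412),"s",(-81,9,120)),("top",T(582,416),"s",(-81,-9,120)),
("top",T(336,380),"c",(-96,0,27)),
("scene",S(25,188),"r",(100,-250,60)),("scene",S(178,178),"s",(75,-9,120)),("scene",S(210,192),"s",(75,9,120)),("scene",S(318,48),"s",(-81,9,120)),("scene",S(300,38),"s",(-81,-9,120)),("scene",S(792,360),"r",(-40,250,72)),
("scene",S(508,203),"c",(-96,0,27))]
def pts(p):
    L=[]
    for c,uv,k,l in O:
        l=np.array(l,float)/1000; l[1]+= {"r":0,"s":p[3],"c":p[4]}[k]; L.append(W(p,l)[0])
    return L
def res(p): return np.concatenate([proj(F[o[0]],q)-o[1] for o,q in zip(O,pts(p))])
r=least_squares(res,[.53,.06,-.15,-.13,.05],loss="soft_l1",f_scale=1.0)
np.set_printoptions(precision=4,suppress=True)
if __name__=="__main__":
    print(r.x); print(res(r.x).reshape(-1,2))
    for n,d in (("s",r.x[3]),("c",r.x[4])): print(n,"y=",d)
    J=r.jac; print("sd",np.sqrt(np.diag(np.linalg.inv(J.T@J)))*1)
    print("stop_back",W(r.x,(0,r.x[3]-.009,.085)),"tip",W(r.x,(-.096,r.x[3],.0335)),"ydir",-np.sin(r.x[2]),np.cos(r.x[2]),"travel",r.x[4]-r.x[3])
    np.save("rack.npy",r.x)
    for n,sc,crop in (("top",3.8,(135,165,345,295)),("scene",4,(190,115,390,265))):
        im=F[n]["pixels"][:,:,::-1][crop[1]:crop[3],crop[0]:crop[2]]; im=cv2.resize(im,None,fx=sc,fy=sc,interpolation=cv2.INTER_CUBIC)
        def box(x0,x1,y0,y1,z0,z1,col):
            V=np.array([(x,y,z) for x in(x0,x1) for y in(y0,y1) for z in(z0,z1)])/1000
            U=[(proj(F[n],q)-crop[:2])*sc for q in W(r.x,V)]
            for i in range(8):
                for b in(1,2,4):
                    if not i&b: cv2.line(im,tuple(int(v) for v in U[i]),tuple(int(v) for v in U[i|b]),col,1)
        s,c=r.x[3]*1000,r.x[4]*1000
        box(-40,100,-250,250,0,16,(0,255,0));box(88,100,-250,250,16,60,(0,255,255));box(-81,75,s-9,s+9,20,120,(255,0,0));box(-108,-84,c-23,c+23,0,30,(255,0,255));box(-108,-84,c-8,c+8,24,30,(255,255,0))
        cv2.imwrite(f"pics/fit_{n}.png",im)
E
python3 fit.py
```

```text
[ 1.0341  0.1788 -0.0217 -0.5295 -0.7532]
[[121220.589     986.5286]
 [120799.5075  25302.2137]
 [ 40567.8568  21812.1341]
 [ 41332.          0.2296]
 [167645.5069     -3.3485]
 [170696.6539     -2.1864]
 [168098.3112  25701.4065]
 [171183.4518  25707.6799]
 [200403.7498  33465.4556]
 [ 53172.7614 164243.3656]
 [    -0.7788 129068.5506]
 [  3060.2347 130530.4245]
 [ 25410.7542 103924.3093]
 [ 22534.0797 102720.7839]
 [173999.0725 181103.8355]
 [     1.1578  96850.9804]]
s y= -0.5294607013634446
c y= -0.7531525969418043
sd [0.0743 3.4806 0.0025 3.4816 3.4806]
stop_back [[ 1.0224 -0.3595  0.085 ]] tip [[ 0.9267 -0.3484  0.0335]] ydir 0.02172065359511949 0.9997640787742881 travel -0.22369189557835967
```

My `proj` has an operator-precedence bug; I'm switching it to cv2.projectPoints.

```bash

python3 - <<'E'
s=open("h.py").read()
i=s.index("def proj"); j=s.index("def tri")
s=s[:i]+'''def proj(f,p):
    u,_=cv2.projectPoints(np.array(p,float).reshape(-1,1,3),np.array(f["rvec"],float),np.array(f["tvec"],float),np.array(f["mtx"],float),None)
    return u[:,0].squeeze()
'''+s[j:]
open("h.py","w").write(s)
E
python3 fit.py
```

```text
[ 0.525   0.0584 -0.1765 -0.1244  0.0284]
[[ 1.0713 -0.8438]
 [ 0.6697  1.8222]
 [-1.4607  0.7925]
 [-2.1327 -1.8441]
 [ 0.2153 -1.0996]
 [-0.3348 -0.429 ]
 [-1.4846  0.0265]
 [-0.9079  0.2105]
 [-0.1728  0.3502]
 [-3.3707  0.6731]
 [-1.3207 -0.7537]
 [-3.3941 -1.4414]
 [ 1.2754 -1.1637]
 [ 0.1066 -1.1023]
 [ 0.3306 -0.6363]
 [-0.4606  0.8158]]
s y= -0.12442621890791436
c y= 0.028392409408907034
sd [0.0011 0.0017 0.0059 0.0022 0.0028]
stop_back [[ 0.5016 -0.073   0.085 ]] tip [[ 0.4087 -0.0472  0.0335]] ydir 0.17557548600985767 0.9844659713328858 travel 0.1528186283168214
```

View pics/fit_top.png

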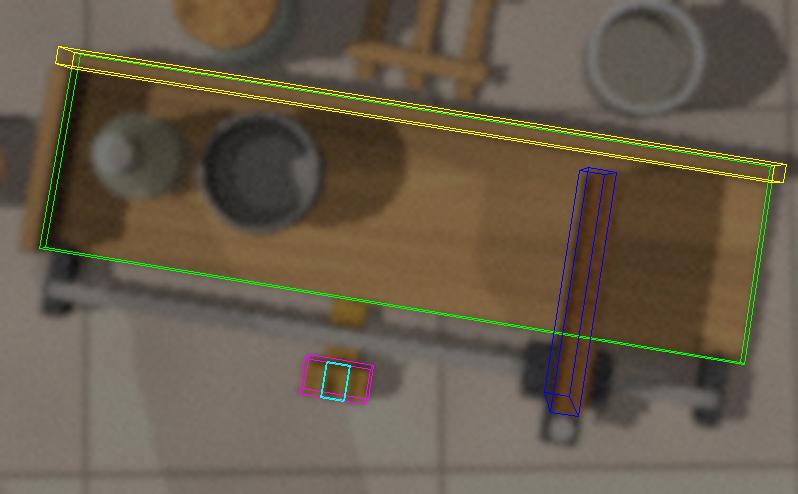

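View pics/fit_scene.png

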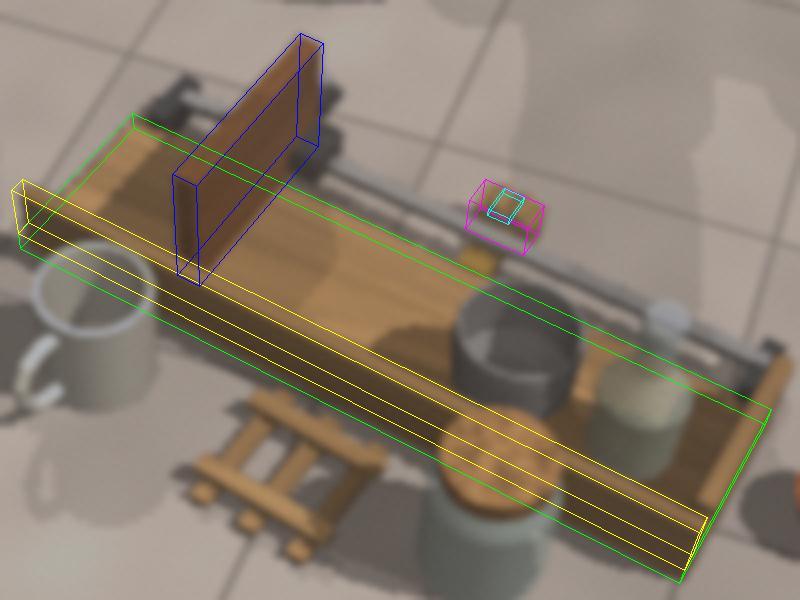

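```bash

python3 - <<'E'
s=open("fit.py").read()
s=s.replace('''("top",T(22,248),"r",(-40,250,72)),("top",T(62,52),"r",(100,250,72)),''','').replace('''("scene",S(792,360),"r",(-40,250,72)),''','')
s=s.replace('''def res(p): return np.concatenate([proj(F[o[0]],q)-o[1] for o,q in zip(O,pts(p))])''','''Ln=[("top",T(80,290),-65,30),("top",T(480,351),-65,30),("top",T(400,106),100,60),("top",T(300,90),100,60),("scene",S(400,194),-65,30),("scene",S(650,308),-65,30),("scene",S(300,318),100,60)]
def res(p):
    a=[proj(F[o[0]],q)-o[1] for o,q in zip(O,pts(p))]
    for c,uv,x,z in Ln:
        q=proj(F[c],W(p,[(x/1e3,-.25,z/1e3),(x/1e3,.25,z/1e3)])); d=q[1]-q[0]; d/=np.hypot(*d); e=np.array(uv)-q[0]; a.append(np.array([d[0]*e[1]-d[1]*e[0],0]))
    return np.concatenate(a)''')
open("fit.py","w").write(s)
E
python3 fit.py
```

```text
[ 0.5251  0.0613 -0.1733 -0.1273  0.0258]
[[-0.1303 -1.1765]
 [-0.3283  1.5221]
 [ 0.127  -1.0856]
 [-0.4195 -0.4382]
 [-1.3707  0.0742]
 [-0.7902  0.2345]
 [-0.1811  0.553 ]
 [-2.5132  1.2178]
 [-1.2508 -0.7244]
 [-3.3111 -1.4258]
 [ 1.1972 -1.2171]
 [ 0.0186 -1.1432]
 [-0.3965  0.689 ]
 [ 1.3094  0.    ]
 [ 2.3814  0.    ]
 [-0.8336  0.    ]
 [-0.8129  0.    ]
 [ 0.4379  0.    ]
 [ 0.6666  0.    ]
 [-3.43    0.    ]]
s y= -0.12729691343163865
c y= 0.025790744780405845
sd [0.0011 0.0019 0.0073 0.0023 0.0029]
stop_back [[ 0.5016 -0.073   0.085 ]] tip [[ 0.4086 -0.0476  0.0335]] ydir 0.17246341921633704 0.9850159232378988 travel 0.1530876582120445
```

View pics/fit_top.png

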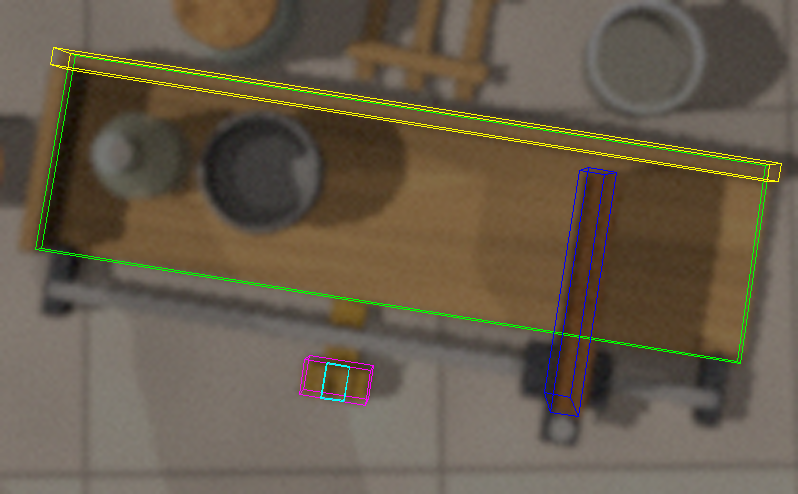

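>>> step_arm --pt "0.03 0.05 0 0 0 0.06 255" --pt "0.08 0.13 0 0 0 0.13 255" --pt "0.12 0.21 0 0 0 0.2 255" --pt "0.17 0.29 0 0 0 0.28 255" --pt "0.22 0.37 0 0 0 0.36 255" --pt "0.27 0.45 0 0 0 0.44 255" --pt "0.32 0.53 0 0 0 0.52 255" --pt "0.36 0.61 0 0 0 0.6 255" --pt "0.39 0.67 0 0 0 0.66 255" --pt "0.4 0.7 0 0 0 0.69 255"

```text
time: 2.1
tool_pos: [0.424, -0.2314, 0.2315]
tool_rot: [0.0, 0.763, 0.646, 0.0]
contact_force: [-0.9, -0.3, 0.6]
gripper_width: 0.003
```

```bash

python3 - <<'E'
from h import *; import pickle
np.set_printoptions(precision=4,suppress=True)
s=monitor.state(); print(s); f=grab("wrist"); save(f,"w1.png",s=1.5); pickle.dump((s,f),open("w1.pkl","wb")); print(f["hand_eye"],f["mtx"])
for k in ("stop_back","stop_tip","catch"): print(k,[(np.round(q["uv"],1).tolist(),round(q["p"],2)) for q in eyes.pinpoint(k,"wrist")])
E
```

```text
{'time': 2.1, 'joint_pos': array([-0.6542, -0.2985,  1.9333,  0.0007,  1.5063, -0.4889]), 'joint_vel': array([ 0.2776, -0.0765,  0.0621, -0.0194,  0.0133, -0.1326]), 'joint_efforts': array([ -0.4365, -24.2536, -37.3475,   0.1598,   0.0273,   0.0812]), 'tool_pos': array([ 0.424 , -0.2314,  0.2315]), 'tool_rot': array([0.0002, 0.7631, 0.6463, 0.0004]), 'contact_force': array([-0.8824, -0.3467,  0.6441]), 'ft_torque': array([-0.0112,  0.0198,  0.0281]), 'gripper_width': 0.002959802646350298}
[[ 0.0001 -0.9503 -0.3114  0.0792]
 [ 1.      0.0002 -0.0003  0.0003]
 [ 0.0004 -0.3114  0.9503 -0.1406]
 [ 0.      0.      0.      1.    ]] [[282.2383   0.     256.0458]
 [  0.     282.2383 193.9533]
 [  0.       0.       1.    ]]
stop_back []
stop_tip [([209.1, 5.3], 0.84)]
catch []
```

View pics/w1.png

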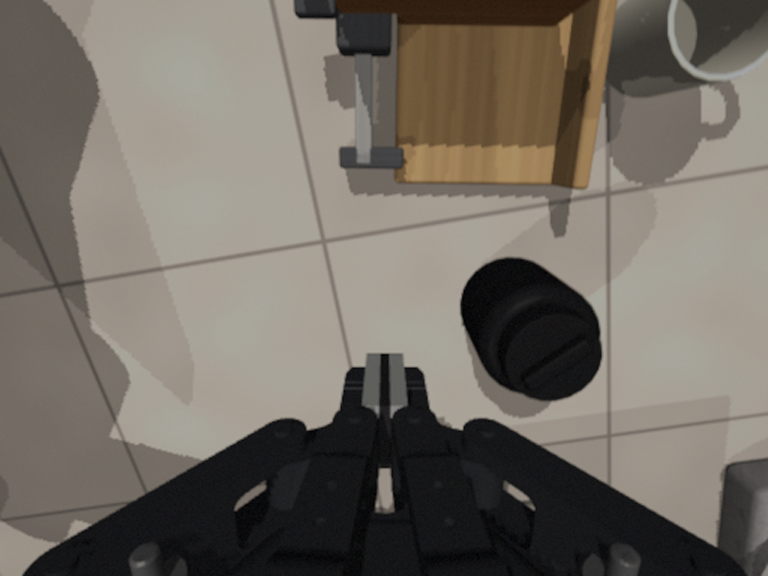

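>>> step_arm --pt "0.04 0.06 0 0 0 0 255" --pt "0.09 0.13 0 0 0 0 255" --pt "0.12 0.18 0 0 0 0 255" --pt "0.134 0.197 0 0 0 0 255" --pt "0.134 0.197 0 0 0 0 255"

```text
time: 2.8
tool_pos: [0.4903, -0.1357, 0.2312]
tool_rot: [-0.0, 0.765, 0.644, -0.0]
contact_force: [-0.7, -0.5, 0.0]
gripper_width: -0.002
```

```bash

python3 - <<'E'
from h import *; import pickle
np.set_printoptions(precision=4,suppress=True)
s=monitor.state(); f=grab("wrist"); save(f,"w2.png",s=1.5); pickle.dump((s,f),open("w2.pkl","wb")); print(s["tool_pos"],s["tool_rot"],s["contact_force"])
for k in ("stop_back","stop_tip","catch","sugar_bowl"): print(k,[(np.round(q["uv"],1).tolist(),round(q["p"],2)) for q in eyes.pinpoint(k,"wrist")])
E
```

```text
[ 0.4903 -0.1357  0.2312] [-0.      0.7648  0.6442 -0.0003] [-0.7189 -0.4817  0.0328]
stop_back []
stop_tip [([172.8, 112.7], 0.91)]
catch []
sugar_bowl []
```

View pics/w2.png

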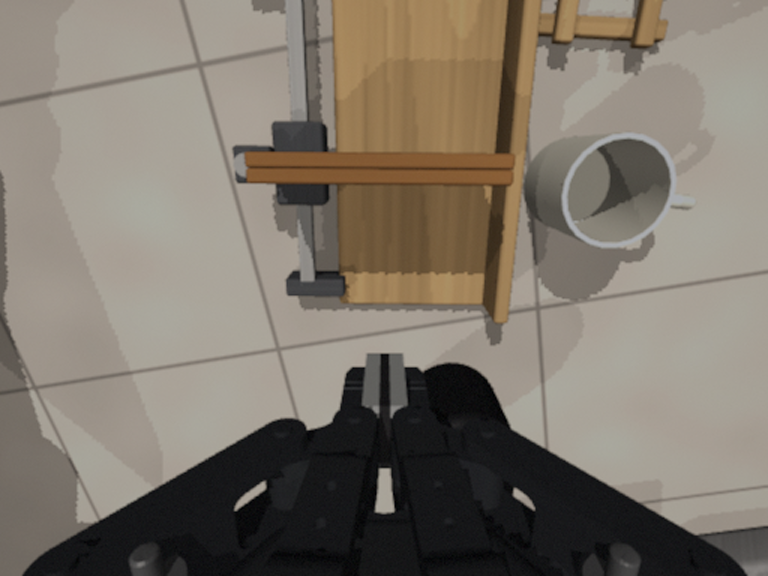

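```bash

cat >> h.py <<'E'
from scipy.spatial.transform import Rotation as Ro
def wray(s,f,uv):
    q=s["tool_rot"]; R=Ro.from_quat([q[1],q[2],q[3],q[0]]).as_matrix(); H=np.array(f["hand_eye"])
    d=np.linalg.inv(f["mtx"])@np.array([uv[0],uv[1],1.]); return R@H[:3,3]+s["tool_pos"],R@H[:3,:3]@d
def wonz(s,f,uv,z):
    c,d=wray(s,f,uv); return c+d*(z-c[2])/d[2]
E
python3 - <<'E'
from h import *; import pickle
np.set_printoptions(precision=4,suppress=True)
s,f=pickle.load(open("w2.pkl","rb")); p=np.load("rack.npy")
def rk(q): 
    c,n=np.cos(p[2]),np.sin(p[2]); d=q[:2]-p[:2]; return np.array([c*d[0]+n*d[1],-n*d[0]+c*d[1]])
for nm,uv,z in (("back L",(250,185),.12),("back R",(514,185),.12),("front L",(247,152),.12),("front R",(514,154),.12),("lip end",(500,322),.06),("board corner",(344,304),.016),("rail far",(295,10),.03),("rail near",(307,275),.03),("boardedge far",(335,5),.016)):
    w=wonz(s,f,np.array(uv)/1.5,z); print(nm,w,rk(w)*1000)
t=wonz(s,f,(172.8,112.7),.0335); print("tip",t,rk(t)*1000)
print("tcp",rk(s["tool_pos"])*1000, "toolx yaw",2*np.arctan2(s["tool_rot"][2],s["tool_rot"][1]), "rack y yaw", p[2]+np.pi/2)
E
```

```text
back L [ 0.4243 -0.0623  0.12  ] [ -77.9677 -139.0916]
back R [ 0.5748 -0.0882  0.12  ] [  74.7429 -138.6733]
front L [ 0.4275 -0.0444  0.12  ] [ -77.9206 -120.9502]
front R [ 0.5761 -0.0711  0.12  ] [  73.0649 -121.6197]
lip end [ 0.5727 -0.1996  0.06  ] [  91.91   -248.7588]
board corner [ 0.4466 -0.1787  0.016 ] [ -35.9836 -249.9004]
rail far [0.4585 0.0458 0.03  ] [-62.9213 -26.7614]
rail near [ 0.4234 -0.1433  0.03  ] [ -64.9452 -219.0235]
boardedge far [0.4859 0.0481 0.016 ] [-36.3247 -19.7109]
tip [ 0.4071 -0.0535  0.0335] [ -96.4455 -133.4538]
tcp [  -0.3652 -200.0034] toolx yaw 1.4000675845641066 rack y yaw 1.3974663095734892
```

>>> step_arm --pt "0 0 -0.06 0 0 0 255" --pt "0 0 -0.14 0 0 0 255" --pt "0 0 -0.22 0 0 0 255" --pt "0 0 -0.29 0 0 0 255" --pt "0 0 -0.318 0 0 0 255" --pt "0.005 0.03 -0.318 0 0 0 255" --pt "0.01 0.06 -0.318 0 0 0 255" --pt "0.0135 0.078 -0.318 0 0 0 255"

```text
time: 3.85
tool_pos: [0.4986, -0.0953, 0.0748]
tool_rot: [0.002, 0.765, 0.645, 0.001]
contact_force: [0.5, -0.3, 0.1]
gripper_width: 0.001
```

```bash

python3 - <<'E'
from h import *; import pickle
np.set_printoptions(precision=4,suppress=True)
s=monitor.state(); f=grab("wrist"); save(f,"w3.png",s=1.5); pickle.dump((s,f),open("w3.pkl","wb")); print(s["tool_pos"],s["tool_rot"],s["contact_force"])
E
```

```text
[ 0.4986 -0.0953  0.0748] [0.0017 0.7646 0.6445 0.0012] [ 0.5405 -0.2908  0.1404]
```

View pics/w3.png

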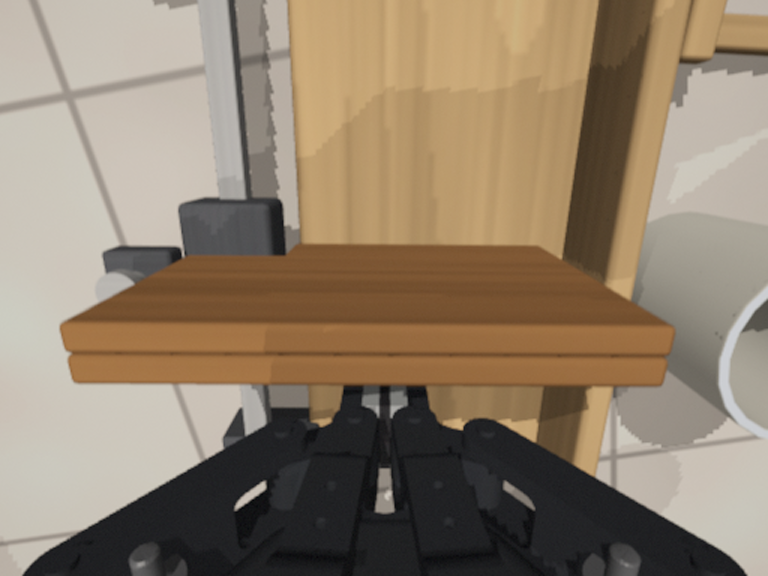

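>>> step_arm --pt "0.003 0.016 0 0 0 0 255" --pt "0.007 0.04 0 0 0 0 255" --pt "0.012 0.07 0 0 0 0 255" --pt "0.0175 0.1 0 0 0 0 255" --pt "0.023 0.132 0 0 0 0 255" --pt "0.0287 0.164 0 0 0 0 255" --pt "0.034 0.194 0 0 0 0 255" --pt "0.0385 0.22 0 0 0 0 255" --pt "0.0415 0.237 0 0 0 0 255" --pt "0.043 0.246 0 0 0 0 255"

```text
time: 4.9
tool_pos: [0.5183, 0.0275, 0.0724]
tool_rot: [0.0, 0.765, 0.644, -0.0]
contact_force: [-0.7, -0.5, 0.0]
gripper_width: -0.002
```

```bash

python3 - <<'E'
from h import *; import pickle
np.set_printoptions(precision=4,suppress=True)
s=monitor.state(); f=grab("wrist"); save(f,"w4.png",s=1.5); pickle.dump((s,f),open("w4.pkl","wb")); print(s["tool_pos"],s["tool_rot"],s["contact_force"])
p=np.load("rack.npy");c,n=np.cos(p[2]),np.sin(p[2]); d=s["tool_pos"][:2]-p[:2]; print(c*d[0]+n*d[1],-n*d[0]+c*d[1])
g=grab("top"); save(g,"top4.png",(135,165,345,295),3.8)
E
```

```text
[0.5183 0.0275 0.0724] [ 0.      0.7646  0.6445 -0.    ] [-0.672  -0.478   0.0155]
-0.0008701942282210214 -0.03444448858821795
```

View pics/w4.png

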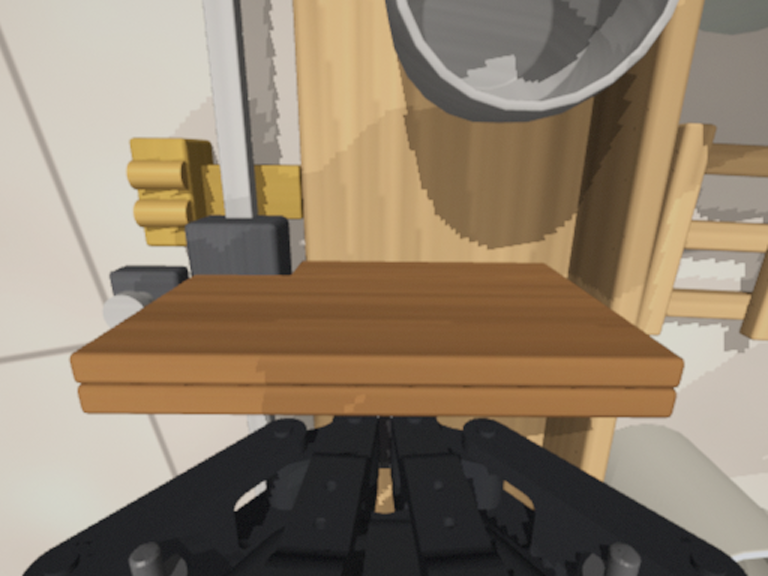

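View pics/top4.png

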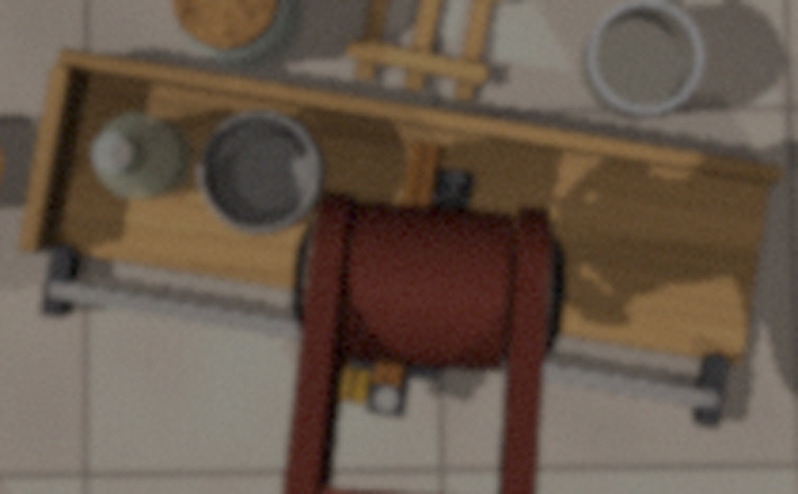

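```bash

python3 - <<'E'
from h import *; import pickle
np.set_printoptions(precision=1,suppress=True)
s,f=pickle.load(open("w4.pkl","rb")); p=np.load("rack.npy")
def rk(q): 
    c,n=np.cos(p[2]),np.sin(p[2]); d=q[:2]-p[:2]; return np.array([c*d[0]+n*d[1],-n*d[0]+c*d[1]])
for nm,uv,z in (("ridge1",(163,209),.03),("ridge2",(157,172),.03),("back L",(82,413),.12),("back R",(674,415),.12),("groove L",(80,384),.12),("groove R",(677,386),.12),("front R",(682,358),.12),("front L",(74,354),.12),("pinhead",(124,311),.075),("bowl rim near",(525,112),.084)):
    w=wonz(s,f,np.array(uv)/1.5,z); print(nm,rk(w)*1000)
save(f,"w4c.png",(60,80,200,300),3.4/1.25)
E
```

```text
ridge1 [-95.4  21.3]
ridge2 [-95.5  36.6]
back L [-77.8 -18.8]
back R [ 73.4 -18.8]
groove L [-76.5 -10.4]
groove R [ 72.4 -10.4]
front R [71.9 -2.7]
front L [-76.1  -2.1]
pinhead [-91.4  -8.1]
bowl rim near [38.7 55.7]
```

View pics/w4c.png

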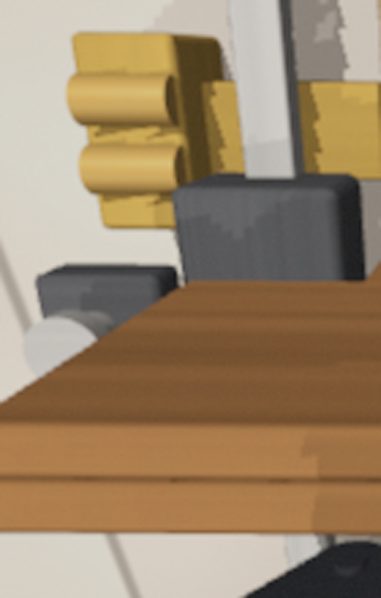

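>>> step_arm --pt "0.001 0.008 0 0 0 0 255" --pt "0.0028 0.016 0 0 0 0 255" --pt "0.0042 0.024 0 0 0 0 255" --pt "0.0056 0.032 0 0 0 0 255" --pt "0.0066 0.038 0 0 0 0 255" --pt "0.007 0.04 0 0 0 0 255" --pt "0.007 0.04 0 0 0 0 255"

```text
time: 5.7
tool_pos: [0.5218, 0.047, 0.0723]
tool_rot: [-0.0, 0.765, 0.644, 0.0]
contact_force: [-0.8, 0.5, 0.1]
gripper_width: -0.003
```

```bash
cat > look.py <<'E'
from h import *; import pickle,sys
np.set_printoptions(precision=4,suppress=True)
k=sys.argv[1]
s=monitor.state(); f=grab("wrist"); save(f,f"w{k}.png",s=1.5); pickle.dump((s,f),open(f"w{k}.pkl","wb"))
p=np.load("rack.npy");c,n=np.cos(p[2]),np.sin(p[2]); d=s["tool_pos"][:2]-p[:2]; print(s["time"],s["tool_pos"],"rack",c*d[0]+n*d[1],-n*d[0]+c*d[1],"along",np.array(s["contact_force"])@[-n,c,0],s["contact_force"])
E
python3 look.py 5
```

```text
5.7 [0.5218 0.047  0.0723] rack -0.0007954258099002274 -0.014668738719259621 along 0.35816123937717825 [-0.8283  0.5086  0.1031]
```

View pics/w5.png

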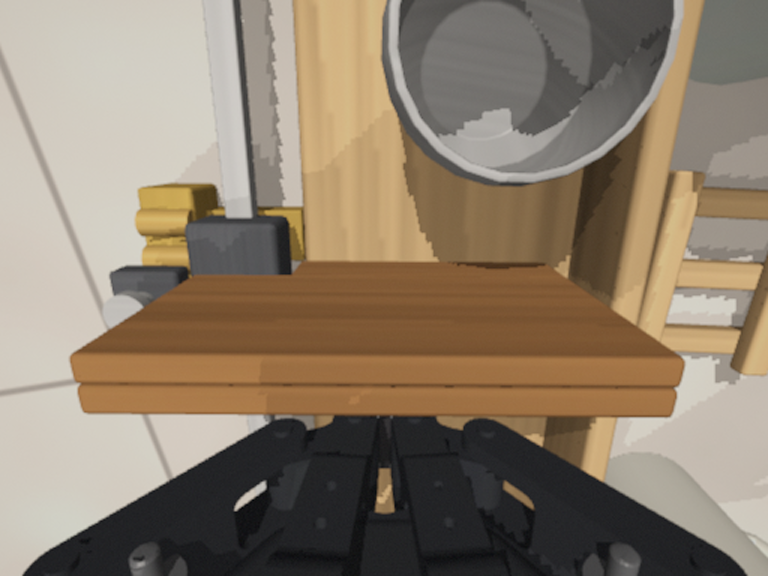

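>>> step_arm --pt "0.0007 0.004 0 0 0 0 255" --pt "0.0014 0.008 0 0 0 0 255" --pt "0.0021 0.012 0 0 0 0 255" --pt "0.0028 0.016 0 0 0 0 255" --pt "0.0028 0.016 0 0 0 0 255" --pt "0.0028 0.016 0 0 0 0 255"

```text
time: 6.35
tool_pos: [0.523, 0.0531, 0.0724]
tool_rot: [0.001, 0.765, 0.644, -0.001]
contact_force: [-1.8, -7.8, 1.9]
gripper_width: -0.001
```

```bash
python3 look.py 6
```

```text
6.35 [0.523  0.0531 0.0724] rack -0.0007099477400995436 -0.008411308012393055 along -8.02722857941473 [-1.7938 -7.8353  1.878 ]
```

>>> step_arm --pt "0.0004 0.002 0 0 0 0 255" --pt "0.0007 0.004 0 0 0 0 255" --pt "0.0007 0.004 0 0 0 0 255"

```text
time: 6.7
tool_pos: [0.5235, 0.0566, 0.0723]
tool_rot: [0.0, 0.765, 0.644, -0.0]
contact_force: [-1.1, -0.9, 0.1]
gripper_width: 0.001
```

```bash
python3 look.py 7
```

```text
6.7 [0.5235 0.0566 0.0723] rack -0.0007609894938391222 -0.004926021332326616 along -1.1085981820438784 [-1.0923 -0.9342  0.0908]
```

View pics/w7.png

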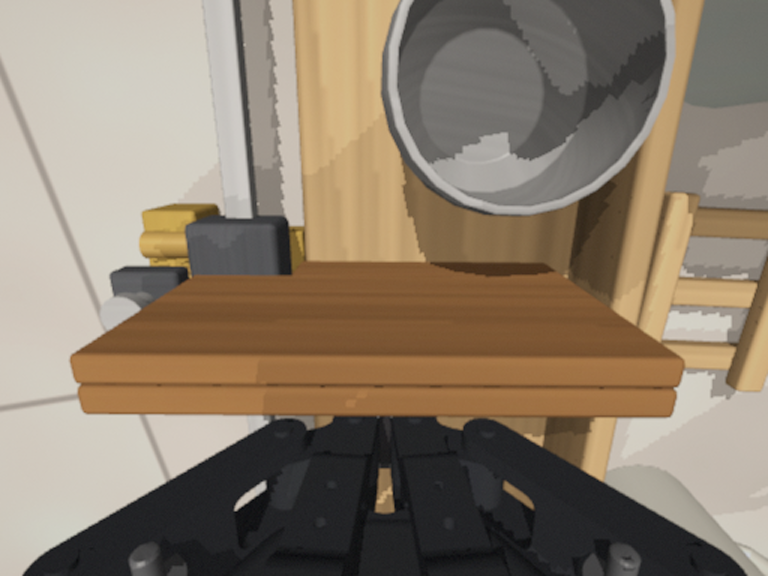

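```bash
python3 - <<'E'
from h import *; import pickle
ims=[]
for k in (6,7):
    s,f=pickle.load(open(f"w{k}.pkl","rb")); ims.append(cv2.resize(f["pixels"][170:300,40:200,::-1],None,fx=2.4,fy=2.4,interpolation=cv2.INTER_CUBIC))
cv2.imwrite("pics/cmp67.png",np.hstack(ims))
E
```

```text
(no output)
```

View pics/cmp67.png

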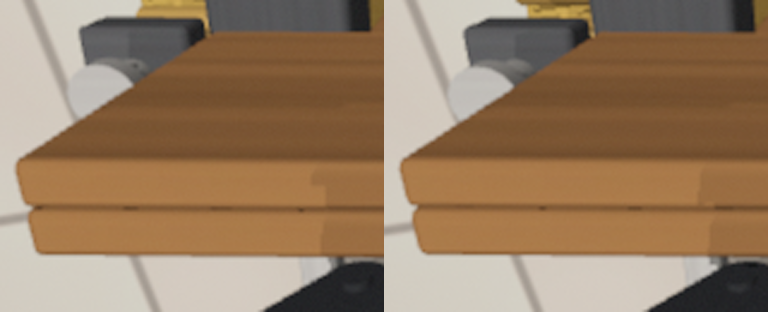

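>>> step_arm --pt "0.0004 0.002 0 0 0 0 255" --pt "0.0004 0.002 0 0 0 0 255"

```text
time: 6.95
tool_pos: [0.5237, 0.0581, 0.0723]
tool_rot: [-0.0, 0.765, 0.644, 0.0]
contact_force: [-0.4, -0.9, 0.1]
gripper_width: 0.002
```

```bash
python3 look.py 8;  cat > cmp.py <<'E'
from h import *; import pickle,sys
ims=[]
for k in sys.argv[1:]:
    s,f=pickle.load(open(f"w{k}.pkl","rb")); ims.append(cv2.resize(f["pixels"][120:300,40:200,::-1],None,fx=2.4,fy=2.4,interpolation=cv2.INTER_CUBIC))
cv2.imwrite("pics/cmp_%s.png"%"_".join(sys.argv[1:]),np.hstack(ims))
E
python3 cmp.py 7 8
```

```text
6.95 [0.5237 0.0581 0.0723] rack -0.0008374773409992086 -0.003410408995380686 along -0.9899117849825424 [-0.3849 -0.9376  0.0971]
```

View pics/cmp_7_8.png

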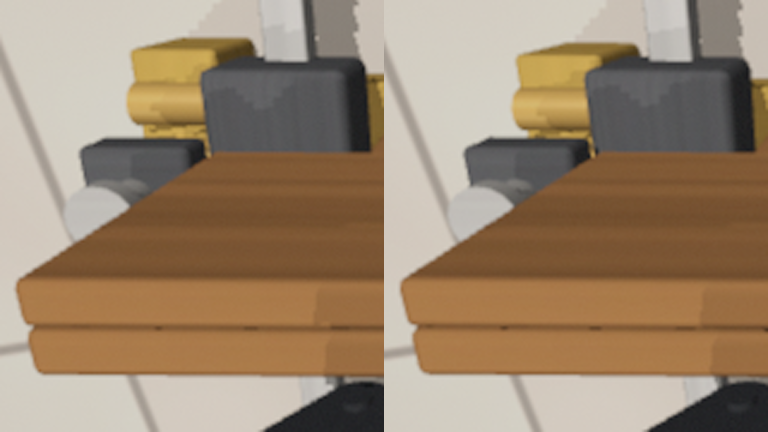

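>>> step_arm --pt "0.0004 0.002 0 0 0 0 255" --pt "0.0004 0.002 0 0 0 0 255" --pt "0.0004 0.002 0 0 0 0 255"

```text
time: 7.3
tool_pos: [0.5239, 0.059, 0.0723]
tool_rot: [-0.0, 0.765, 0.644, 0.0]
contact_force: [-0.7, -0.6, 0.9]
gripper_width: 0.003
```

```bash
python3 look.py 9; python3 cmp.py 8 9
```

```text
7.3 [0.5239 0.059  0.0723] rack -0.0008127013595302144 -0.002494545106053269 along -0.7231577677014017 [-0.745  -0.6037  0.8826]
```

View pics/cmp_8_9.png

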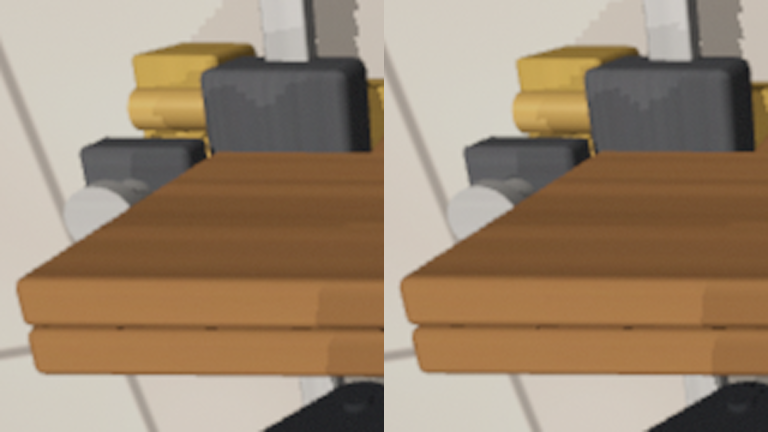

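>>> step_arm --pt "0.0004 0.002 0 0 0 0 255" --pt "0.0004 0.002 0 0 0 0 255"

```text
time: 7.55
tool_pos: [0.5241, 0.0598, 0.0723]
tool_rot: [-0.0, 0.765, 0.644, 0.0]
contact_force: [-0.3, 0.2, -0.0]
gripper_width: -0.003
```

```bash
python3 look.py 10; python3 cmp.py 9 10
```

```text
7.55 [0.5241 0.0598 0.0723] rack -0.0007480467838335413 -0.0016329881752412097 along 0.10023779768292325 [-0.3021  0.1546 -0.0125]
```

View pics/cmp_9_10.png

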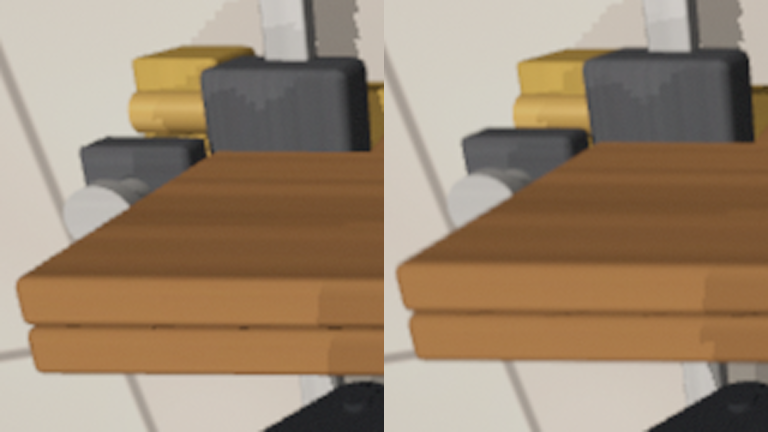

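The plate has jumped ahead of the fingers in the last picture, so the pin is dropping into the hollow. I'm backing the hand off now and will check afterwards.

>>> step_arm --pt "0 0 0 0 0 0 255" --pt "-0.003 -0.016 0 0 0 0 255" --pt "-0.01 -0.06 0 0 0 0 255" --pt "-0.02 -0.11 0 0 0 0 255" --pt "-0.02 -0.11 0 0 0 0 255"

```text
time: 8.1
tool_pos: [0.5136, 0.0024, 0.0723]
tool_rot: [0.0, 0.766, 0.643, -0.0]
contact_force: [0.7, 0.7, -0.1]
gripper_width: 0.003
```

```bash
python3 look.py 11
```

```text
8.1 [0.5136 0.0024 0.0723] rack -0.0011570169397690094 -0.05998659126954393 along 0.7922191313534559 [ 0.7182  0.6785 -0.0996]
```

View pics/w11.png

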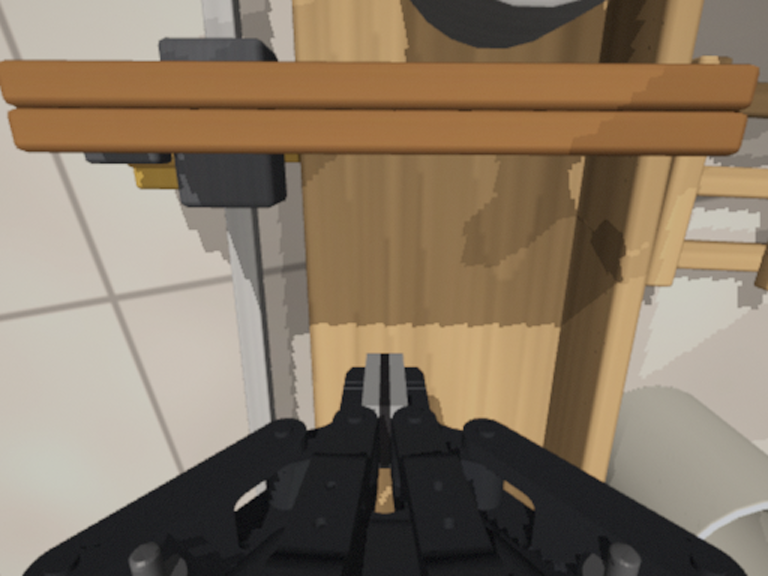

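>>> step_arm --pt "0 0 0.06 0 0 0 255" --pt "0 0 0.15 0 0 0 255" --pt "0 0 0.24 0 0 0 255" --pt "-0.01 -0.06 0.3 0 0 0 255" --pt "-0.03 -0.15 0.32 0 0 0 255" --pt "-0.06 -0.24 0.32 0 0 0 255" --pt "-0.1 -0.33 0.32 0 0 0 255" --pt "-0.13 -0.4 0.32 0 0 0 255" --pt "-0.14 -0.43 0.32 0 0 0 255" --pt "-0.14 -0.43 0.32 0 0 0 255"

```text
time: 9.15
tool_pos: [0.4436, -0.2117, 0.2324]
tool_rot: [0.0, 0.766, 0.643, 0.0]
contact_force: [-0.1, 0.4, 0.2]
gripper_width: 0.002
```

```bash
python3 - <<'E'
from h import *; import pickle
np.set_printoptions(precision=1,suppress=True)
s,f=pickle.load(open("w11.pkl","rb")); p=np.load("rack.npy")
def rk(q): 
    c,n=np.cos(p[2]),np.sin(p[2]); d=q[:2]-p[:2]; return np.array([c*d[0]+n*d[1],-n*d[0]+c*d[1]])*1000
for nm,uv in (("back L",(15,150)),("back R",(740,153)),("groove L",(14,107)),("groove R",(745,111))): print(nm,rk(wonz(s,f,np.array(uv)/1.5,.12)))
F={}
for n in ("top","scene"): F[n]=grab(n)
pickle.dump(F,open("F1.pkl","wb"))
save(F["top"],"top_e.png",(135,165,345,295),3.8); save(F["scene"],"scene_e.png",(190,115,390,265),4)
save(F["scene"],"scene_z.png",(265,125,365,205),8)
T=eyes.pinpoint("stop_tip","top"); C=eyes.pinpoint("stop_tip","scene"); print(T,C)
if T and C: x,e=tri([ray(F["top"],T[0]["uv"]),ray(F["scene"],C[0]["uv"])]); print("tip",x*1000,rk(x),e)
E
```

```text
back L [-77.7  19.7]
back R [73.3 19.1]
groove L [-75.7  28. ]
groove R [72.2 27.2]
[{'uv': [222.0, 263.5], 'p': 0.89}, {'uv': [376.7, 226.7], 'p': 0.58}] [{'uv': [317.6, 168.9], 'p': 0.69}]
tip [439.8 107.4  23.4] [-92.   30.7] [np.float64(0.0006239315318646128), np.float64(0.0006239315318646451)]
```

View pics/top_e.png

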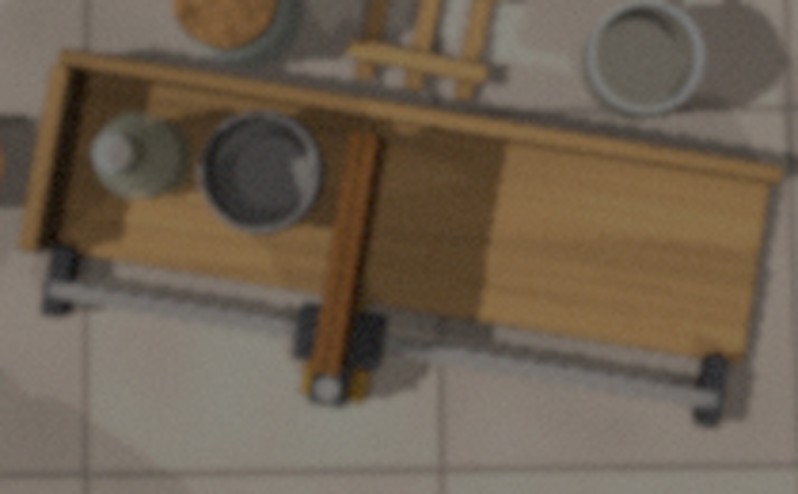

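View pics/scene_z.png

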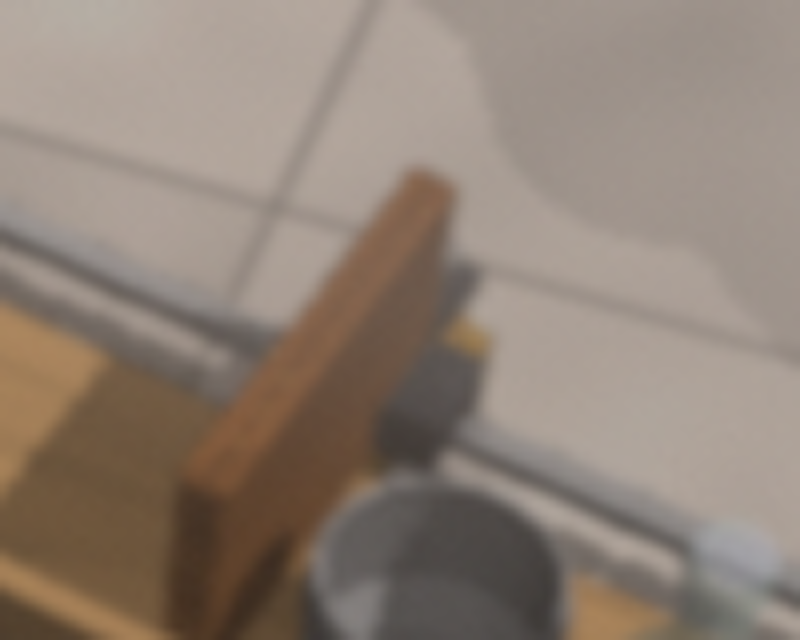

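>>> step_arm --pt "0.02 0.04 0 0 0 0 255" --pt "0.06 0.12 0 0 0 0 255" --pt "0.1 0.2 0 0 0 0 255" --pt "0.14 0.29 0 0 0 0 255" --pt "0.18 0.37 0 0 0 0 255" --pt "0.2 0.408 0 0 0 0 255" --pt "0.2 0.408 0 0 0 0 255" --pt "0.2 0.408 0 0 0 0 255"

```text
time: 10.15
tool_pos: [0.5439, -0.0052, 0.2321]
tool_rot: [-0.0, 0.764, 0.645, -0.0]
contact_force: [0.6, -0.7, -0.7]
gripper_width: -0.004
```

```bash
python3 look.py 12; python3 - <<'E'
from h import *; import pickle
s,f=pickle.load(open("w12.pkl","rb")); save(f,"w12c.png",(80,180,240,300),5)
E
```

```text
10.15 [ 0.5439 -0.0052  0.2321] rack 0.030009033179884355 -0.06219742694050549 along -0.5666820900879285 [ 0.572  -0.6755 -0.6665]
```

View pics/w12.png

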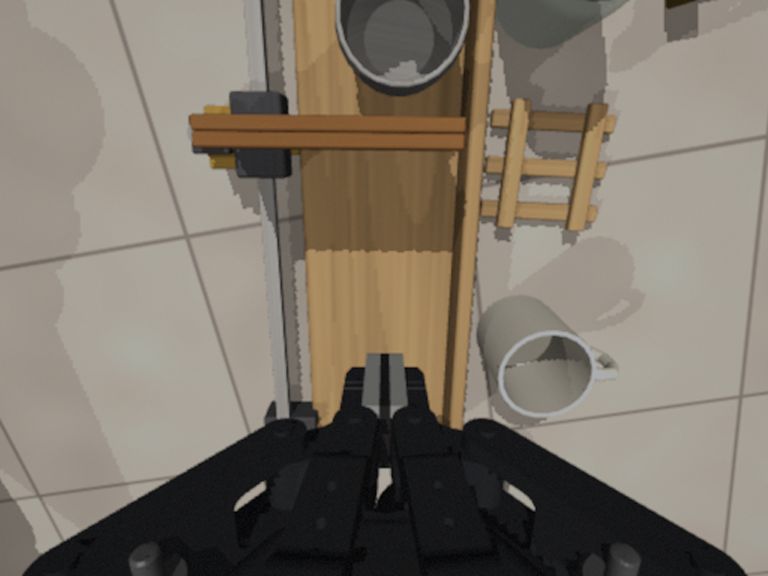

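View pics/w12c.png

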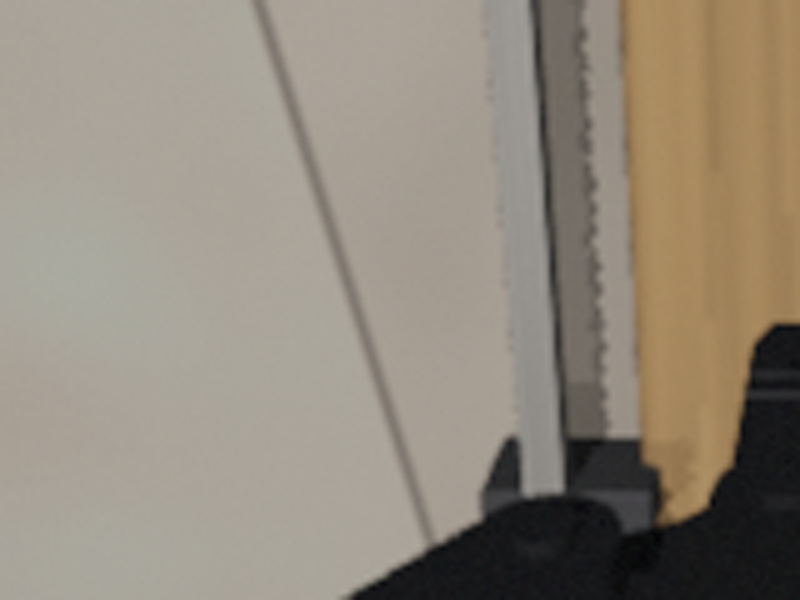

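```bash
python3 - <<'E'
from h import *; import pickle
s,f=pickle.load(open("w12.pkl","rb")); save(f,"w12d.png",(110,50,210,125),8)
E
```

```text
(no output)
```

View pics/w12d.png

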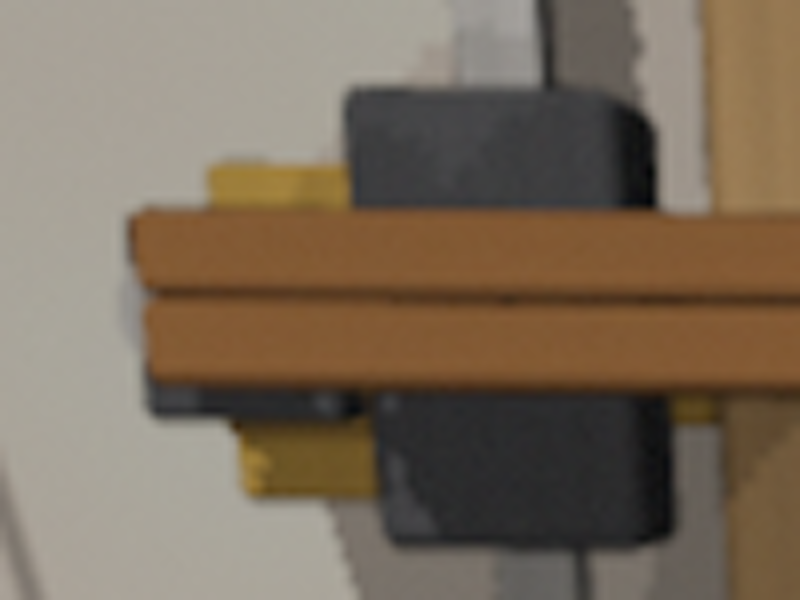

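```bash
python3 - <<'E'
from h import *; import pickle
np.set_printoptions(precision=1,suppress=True)
s,f=pickle.load(open("w12.pkl","rb")); p=np.load("rack.npy")
def rk(q): 
    c,n=np.cos(p[2]),np.sin(p[2]); d=q[:2]-p[:2]; return np.array([c*d[0]+n*d[1],-n*d[0]+c*d[1]])*1000
for nm,uv,z in (("catch+",(240,164),.024),("catch-",(300,496),.024),("carr+",(450,89),.046),("carr-",(530,546),.046),("grooveL",(160,291),.12),("front",(300,210),.12),("back",(300,386),.12)): print(nm,rk(wonz(s,f,np.array(uv)/8+[110,50],z)))
# bowl/cruet unchanged: image difference in top view
A=pickle.load(open("F0.pkl","rb")); B=pickle.load(open("F1.pkl","rb"))
for n in("top","scene"):
    for k in ("sugar_bowl","cruet"): pass
    d=cv2.absdiff(A[n]["pixels"],B[n]["pixels"]).max(2); cv2.imwrite(f"pics/diff_{n}.png",np.clip(d.astype(int)*3,0,255).astype(np.uint8))
E
```

```text
catch+ [-102.6   49.7]
catch- [-99.2   4.4]
carr+ [-65.4  56.9]
carr- [-59.6  -1.4]
grooveL [-76.   28.4]
front [-60.4  36.4]
back [-62.4  19.1]
```

View pics/diff_top.png

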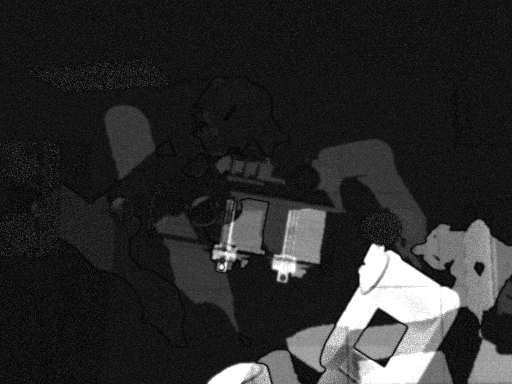

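```bash
python3 -c "
from h import *
print(manip.job_done())"
```

```text
the job is handed in; nothing more can be done
None
```

The stop is seated in the catch nearest the robot, the brass one clipped to the rail. I pushed it from behind with shut fingertips, backed the hand straight off, and handed the job in about 10 s into the run.

- **The click:** the push rose to about 8 N on the sensor, which reads roughly 0.5 N off zero. That is a little above the 5 or 6 N the text gives, probably because it includes the rail friction. It fell away on the ridge, and the plate then sprang ahead of the fingers. I stopped pushing there.
- **Seating:** a last wrist view from nearly straight above put the stop's mid-plane at rack y of about 28 mm and the catch's middle at about 27 mm, so about 1 mm apart.
- **Less certain readings:** an earlier oblique view put the catch's middle at 29 mm, and the network's pin-tip fix gave y of about 31 mm. That fix also put the tip about 10 mm too low, so I gave it little weight. All of these agree with the pin being in the hollow.
- **Surroundings:** the before-and-after top views differ only by the stop, the arm and shadows. The bowl, the cruet and the rest stand where they did. At hand-in the gripper was well clear, above everything on the table.

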